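# Close the fallen night lantern on its battery base

### The job

The head of the desk lantern has toppled over. First stand it upright on its foot plate on the desk, then lift it onto the two dowels of the lantern base and press the two halves fully together against the spring contact. Finish while still holding the closed pair pressed together (it springs open if you let go), and leave the tube rack, the sanitiser bottle and the phone where they are.

Things in the scene. Friction and masses are not known exactly. Their poses are not given: they have to be found in the camera images.
- head: loose upper half of the lantern, 0.2-0.37 kg: tan foot plate 110 x 72 x 14 mm (its x, y, z) with two 12.5 mm through-holes at x = +42, -42 mm, and a round column 42 mm across (white lamp, tan cap) up to 90 mm. Origin: centre of the plate's underside, z up the column. Starts toppled, resting on the plate's long -y edge and the cap rim, its y axis up, z level but 11 degrees nose-down
- head_grip (a point): point on the column's axis, 60 mm above the underside of the head's foot plate; axes as head. The centre of mass lies on the axis only 22 mm above the underside, so the head falls upright by itself if let go, foot edge on the desk, less than 45 degrees from upright. Half a turn about z makes no difference: either dowel fits either hole
- base: lower half of the lantern, fixed: dark block 130 x 90 x 40 mm (its x, y, z), origin at the centre of its underside. Two steel dowels, 10 mm diameter, stand 12 mm high on its top face at x = +42, -42 mm, y = 0, the last 5 mm tapering to 5 mm diameter. In the centre between them a brass spring contact, 14 mm across, stands 6 mm proud
- base_face (a point): centre of the top face of the lantern base, 40 mm above the desk; axes as base. The halves are closed when the head's underside centre is at this point and their x axes are parallel (either way round)
- contact (a joint): travel of the spring contact (m): 0 when it stands 6 mm proud of the base, 0.006 when pressed level with the face. It pushes up with about 5.6 N at 0 and 10.4 N at 0.006, more than the head's weight
- rack: bystander: white foam rack 90 x 150 mm full of blue-capped sample tubes, 88 mm high, origin under its centre, heavy
- sanitiser: bystander: standing clear bottle, 60 mm across, 150 mm high, origin under its centre
- phone: bystander: phone lying flat, 74 x 154 x 9 mm (its x, y, z), origin under its centre
Not all that is in view belongs to the job. Leave any turquoise look-alike of the head alone. Leave any red look-alike of the base alone.

How it is judged:
By the outcome, as a careful person would: the job done as asked, in the order asked, and still so for the second after the job is handed in, while the arm keeps its last pose, push and grip.
It also fails if it takes over 61 s, if anything falls off the work surface, if the arm or the gripper's body presses on something with over 40 N, if the wrist force passes 120 N, or if a joint passes its speed limit or range.

### The arm

A 6-joint arm with a two-finger parallel gripper is mounted at the origin on the work surface. World frame = base frame: x ahead of the robot, y to its left, z up, the work surface at z = 0. Lengths are in mm, angles in rad, forces in N, time in s.
With the tool pointing down it reaches from about 350 to 775 mm from the base axis. Payload 7.3 kg.
Tool frame: the origin (TCP) lies at the very end of the fingers, on their centre line; the grasp point (between the pads) lies 19 mm behind it; z points along the fingers, y is the line along which they close (so a half turn about z gives the same grasp; the last joint's range is limited). The gripper opens to 92 mm and grips with 3 to 60 N. Pads are 19 mm wide; open, the fingers measure 130 mm over their backs; the gripper's body (75 mm by 190 mm) begins 47 mm behind the grasp point.
Start: joints at [-1.249, 0.342, 1.524, -0, 1.275, -0.146], TCP at [236.759, -468.604, 226.741] pointing down, gripper open.
Joint ranges: [-2.53, 2.53], [-0.77, 2.02], [0.04, 2.7], [-1, 4.14], [0.28, 2.66], [-3.11, 3.11]. Speed limits (rad/s): [2.57, 2.57, 3.14, 3.14, 3.14, 3.14].

### API

Orientations are given as [roll, pitch, yaw] about the fixed x, y, z axes, in that order (R = Rz(yaw) Ry(pitch) Rx(roll)).
In Python, from plant import get_obs, vision, workorder gives the robot as it stands.
- The arm moves only by the shell command python3 -m pendant 'ROWS' [OPENING]. ROWS is a JSON object of lists of equal length, an entry for each row: "dp": the shift along the tool's x, y, z in m, a list of three; "rotation": the turn, a rotation vector about the tool's x, y, z in rad, a list of three. A call has 1 to 8 rows; each row is the pose to reach, as a shift and turn from the pose commanded when the call began, along the tool's axes at that moment; what a row does not reach only later rows make up. A row lasts 1/8 s, in which the tool goes at most 62.5 mm and 10.7 degrees, less where a joint would pass 70% of its speed; a pose out of reach is approached as far as the arm can. A call with a gripper value outside its range is refused whole. OPENING is the finger opening in m, from 0 to 0.0918, set as the call begins (- or left out, the last holds). The fingers move at their own pace and stop on an object; the grip force is fixed at half the most. Time passes only in rows, so rows that repeat a pose let the fingers close. It gives the time, the measured TCP pose, the force, the opening and the grip force at its end, in the units of the state.
- get_obs(): the state, without advancing time (a new reading comes with each control period).
- vision.capture(name): name is "scene" or "side" or "wrist"; returns a dict with "pixels" (384x512x3 uint8, red, green, blue), "vfov" (degrees; the focal length in pixels is half the picture's height over the tangent of half this angle, whatever the lens; pixels are square), "cx", "cy" (the principal point, pixels), "pose" (4x4, takes a point from camera to world coordinates); the wrist camera has in their place "T_tool_cam" (4x4, takes a point from camera to tool coordinates, whose origin is the TCP and whose axes are the flange's). Camera axes: x right, y up, looking along -z (the intrinsics and any distortion apply to the point x, -y, -z); pixel columns grow to the right and rows downward; lengths in mm; the calibration is good to about 2 mm. A picture is of the moment at which its call begins: read the wrist's pose just before it. There is no depth.
- workorder.close_job(): hands the job in; it is judged then, once.
The state is a dict: "time": time; "joint_positions": joint angles; "dq": joint speeds; "tau": joint torques, N m; "tool_pos": TCP position; "tcp_rot": TCP orientation; "contact_force": force on the tool from outside, world axes, zero at the start; "moment": the same for the moment, N m; "grip_width": finger opening in mm; "finger_force": force on a finger pad.
Only numpy, scipy, OpenCV 4.12 (cv2) and the standard library are available. Lean on these libraries where they do the work, as an engineer would, in place of code of your own. Each camera call takes 0.05 s, during which the arm holds its last target. There are 200 camera calls.

## Working session

There is one attempt and no reset: what is moved stays moved. The work goes in short steps, Python scripts to look and compute and a shell command to move; the robot and the scene stay as the last step left them, time stands still between calls to the robot, and variables do not carry over. Pictures are saved under pics/ and viewed, at most 10 in all, crops included, and the job is handed in when it is done.

```bash
mkdir -p pics; ls
python3 - <<'E'
from plant import get_obs, vision
import cv2,numpy as np
o=get_obs();print({k:o[k] for k in('time','tool_pos','tcp_rot','contact_force','grip_width')})
for n in('scene','side'):
    c=vision.capture(n);cv2.imwrite(f'pics/{n}0.png',c['pixels'][:,:,::-1]);print(n,[ (k,v) for k,v in c.items() if k!='pixels'])
E
```

```text
pics
{'time': 0.0, 'tool_pos': array([ 236.64277486, -468.18958094,  226.03595485]), 'tcp_rot': array([-3.14005923e+00, -2.28672056e-04,  4.67790954e-01]), 'contact_force': array([-1.09759712,  0.4420354 ,  0.54496496]), 'grip_width': 91.99291569342324}
scene [('vfov', 46.94368416944555), ('cx', 255.71156141127187), ('cy', 191.2042326742859), ('pose', array([[-7.45689841e-01, -4.98216646e-01,  4.42410256e-01,
         1.16944684e+03],
       [ 6.66268014e-01, -5.63339925e-01,  4.88605222e-01,
         5.97339976e+02],
       [ 5.79610549e-03,  6.59111753e-01,  7.52022674e-01,
         9.96611118e+02],
       [ 0.00000000e+00,  0.00000000e+00,  0.00000000e+00,
         1.00000000e+00]]))]
side [('vfov', 45.107967117258454), ('cx', 257.76172122663473), ('cy', 186.83010244484666), ('pose', array([[-8.03006138e-01,  2.98179230e-01, -5.16013847e-01,
        -5.34324854e+01],
       [-5.95644524e-01, -4.30188981e-01,  6.78339916e-01,
         8.44440031e+02],
       [-1.97165972e-02,  8.52071938e-01,  5.23053217e-01,
         7.18405287e+02],
       [ 0.00000000e+00,  0.00000000e+00,  0.00000000e+00,
         1.00000000e+00]]))]
```

View pics/scene0.png

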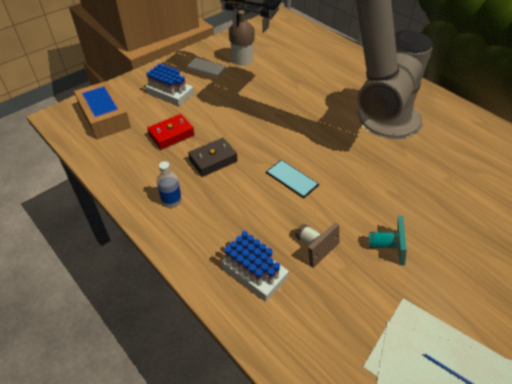

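View pics/side0.png

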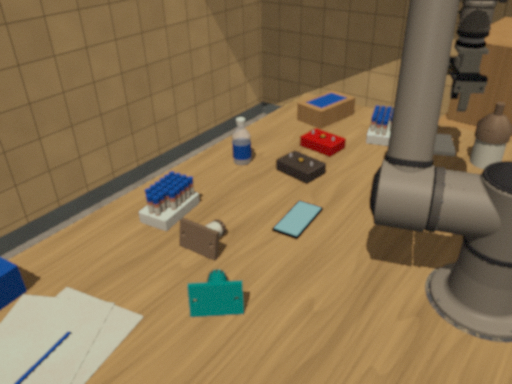

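Candidates for the head: tan/white at scene (317,240), turquoise at (390,240), which I reject. Candidates for the base: dark block at (213,156), red block at (171,130), which I reject. Next I'll take close crops of the two I chose.

Run:
```python
import cv2,numpy as np
s=cv2.imread('pics/scene0.png');d=cv2.imread('pics/side0.png')
def c(i,x,y,w=66,h=49):return cv2.resize(i[y:y+h,x:x+w],(396,294),interpolation=cv2.INTER_CUBIC)
cv2.imwrite('pics/m0.png',np.vstack([np.hstack([c(s,285,219),c(d,170,213)]),np.hstack([c(s,180,132),c(d,268,142)])]))
```

```text
(no output)
```

View pics/m0.png

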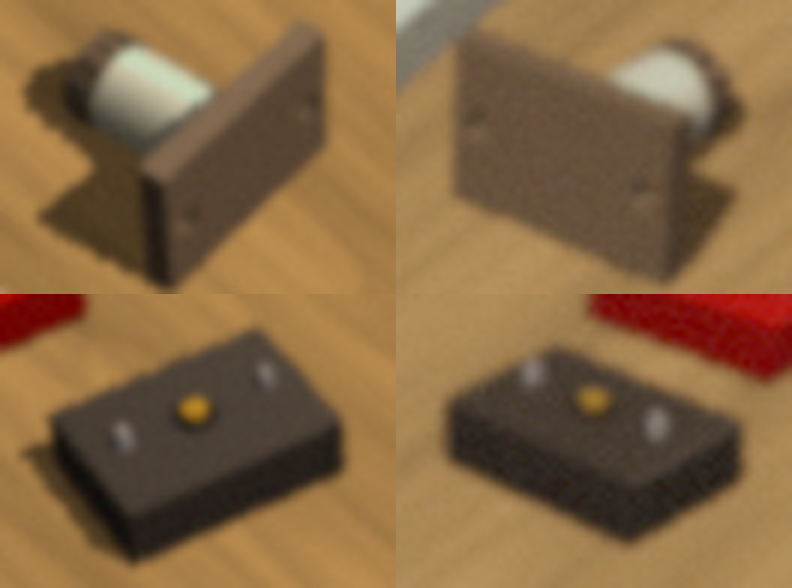

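Crops confirm the choice: tan plate with a white column lying down, and a dark block with two dowels and a brass contact. Next I fit the poses from the corners.

```bash
cat > h.py <<'E'
import numpy as np
from scipy.optimize import least_squares
from scipy.spatial.transform import Rotation as R
from plant import get_obs, vision
def proj(P,cam,T=None):
    T=cam['pose'] if T is None else T
    q=(np.atleast_2d(P)-T[:3,3])@T[:3,:3]
    f=192/np.tan(np.radians(cam['vfov']/2))
    return np.c_[cam['cx']-f*q[:,0]/q[:,2], cam['cy']+f*q[:,1]/q[:,2]]
def px(l,ox,oy,dx=0,dy=0,s=6): return (np.array(l,float)-[dx,dy]+.5)/s-.5+[ox,oy]
def Tp(t,Rm): 
    return lambda P: np.array(P,float)@Rm.T+t
E
python3 - <<'E'
from h import *
s=vision.capture('scene');d=vision.capture('side')
def Th(v):
    x,y,a=v[:3]; dd=np.array([np.cos(a),np.sin(a),0]);u=np.array([0,0,1.]);t=np.radians(11)
    z=np.cos(t)*dd-np.sin(t)*u; yy=np.sin(t)*dd+np.cos(t)*u
    return Tp([x,y,36*np.cos(t)+14*np.sin(t)],np.c_[np.cross(yy,z),yy,z])
hp=[[55,36,0],[-55,36,0],[-55,-36,0],[55,-36,0],[42,0,0],[-42,0,0]]
hs=px([[165,182],[325,45],[325,145],[172,287],[190,218],[310,108]],285,219)
hd=px([[457,38],[684,125],[668,280],[457,195],[478,130],[643,193]],170,213,396,0)
bp=[[-65,45,40],[65,45,40],[65,-45,40],[-65,-45,40],[0,0,46],[-42,0,46],[42,0,46]]
bs=px([[52,420],[258,330],[342,425],[130,515],[195,410],[124,437],[267,378]],180,132,0,294)
bd=px([[556,347],[740,428],[628,487],[450,408],[593,400],[532,374],[656,425]],268,142,396,294)
Tb=lambda v:Tp([v[0],v[1],0],R.from_euler('z',v[2]).as_matrix())
for n,T,p,a,b,x0 in(('head',Th,hp,hs,hd,None),('base',Tb,bp,bs,bd,None)):
    best=None
    for a0 in np.arange(0,6.28,.7):
        r=least_squares(lambda v:np.r_[proj(T(v)(p),s)-a,proj(T(v)(p),d)-b].ravel(),[450,250,a0])
        if best is None or r.cost<best.cost:best=r
    print(n,best.x,best.cost);print(best.fun.reshape(-1,2).round(1).tolist())
    for c,q in((s,a),(d,b)):
        print(least_squares(lambda v:(proj(T(v)(p),c)-q).ravel(),best.x).x)
# rough bystander positions
f=192/np.tan(np.radians(s['vfov']/2))
for n,u,v,z in(('phone',292,178,9),('sanit',171,203,0),('rackL',222,265,0),('rackB',266,297,0),('rackR',287,270,0),('teal',403,262,0),('tealtip',370,247,10)):
    r=s['pose'][:3,:3]@[(u-s['cx'])/f,-(v-s['cy'])/f,-1];o=s['pose'][:3,3];print(n,(o+r*(z-o[2])/r[2]).round())
E
```

```text
head [593.89412169 236.61849653  -1.50449992] 4.958658420602943
[[-0.2, 0.2], [0.1, -2.1], [0.3, -0.2], [-0.0, 1.0], [-0.4, 0.5], [-0.3, -0.3], [0.2, -0.0], [-1.2, -0.1], [-0.0, 1.1], [-0.4, -0.1], [0.5, -0.5], [0.4, 0.4]]
[594.04725795 237.05310257  -1.52112361]
[594.06432781 236.13741634  -1.48584855]
base [ 599.87509077 -232.94255711    2.98360054] 8.951205466752759
[[-0.9, -0.9], [1.0, -0.9], [1.4, -0.3], [-0.2, 0.8], [0.5, 0.0], [0.3, 0.6], [0.2, 0.4], [-0.1, -1.1], [1.1, -1.3], [0.5, -0.4], [-1.8, -1.7], [-0.2, -0.2], [-0.2, -0.2], [-0.2, 0.2]]
[ 600.66508327 -233.56098623    2.99337381]
[ 597.46206629 -229.71549705    2.97270637]
phone [470. -11.   9.]
sanit [ 799. -180.    0.]
rackL [820.  83.   0.]
rackB [796. 227.   0.]
rackR [703. 206.   0.]
teal [458. 392.   0.]
tealtip [492. 307.  10.]
```

```bash
python3 -m pendant '{"dp":[[0.05,-0.034,0],[0.1,-0.067,0],[0.15,-0.101,0],[0.2,-0.135,0],[0.25,-0.168,0],[0.3,-0.202,0],[0.306,-0.206,0],[0.306,-0.206,0]],"rotation":[[0,0,-0.1],[0,0,-0.2],[0,0,-0.3],[0,0,-0.4],[0,0,-0.5],[0,0,-0.58],[0,0,-0.585],[0,0,-0.585]]}'
python3 - <<'E'
from h import *
o=get_obs();print(o['tool_pos'],o['tcp_rot'],o['joint_positions'])
W=R.from_euler('xyz',o['tcp_rot']);G=R.from_euler('xyz',[np.pi,0,1.637])
print('dp',W.inv().apply(np.array([598,165,235])-o['tool_pos']),'rot',(W.inv()*G).as_rotvec())
E
```

```text
time: 1.2
tool_pos: [416.9, -146.8, 226.6]
tcp_rot: [-3.141, 0.001, 1.054]
contact_force: [0.0, -0.6, -0.6]
grip_width: 91.7
finger_force: 0.0
[ 416.94389598 -146.76016146  226.62627431] [-3.14149961e+00  5.37848615e-04  1.05366741e+00] [-5.11769800e-01  1.89859440e-01  1.73520383e+00 -5.72899694e-04
  1.21662535e+00  5.55785379e-03]
dp [360.50222384   3.25078848  -8.56792503] rot [-2.47257796e-04  4.95373671e-04 -5.83332598e-01]
```

```bash
python3 -m pendant '{"dp":[[0.05,0,0],[0.1,0.001,0],[0.15,0.001,0],[0.2,0.002,-0.005],[0.25,0.002,-0.007],[0.3,0.003,-0.008],[0.36,0.003,-0.0085],[0.36,0.003,-0.0085]],"rotation":[[0,0,-0.08],[0,0,-0.16],[0,0,-0.25],[0,0,-0.33],[0,0,-0.41],[0,0,-0.5],[0,0,-0.583],[0,0,-0.583]]}'
python3 - <<'E'
from h import *
import cv2
o=get_obs();c=vision.capture('wrist');print(o['tool_pos'],o['tcp_rot'],o['joint_positions']);np.savez('w1.npz',pos=o['tool_pos'],rot=o['tcp_rot'],**c)
cv2.imwrite('pics/w1.png',cv2.resize(c['pixels'][:,:,::-1],(800,600),interpolation=cv2.INTER_CUBIC));print(c['vfov'],c['cx'],c['cy'],c['T_tool_cam'])
E
```

```text
time: 2.2
tool_pos: [599.3, 165.3, 233.7]
tcp_rot: [-3.141, -0.0, 1.637]
contact_force: [-0.3, 0.6, -0.7]
grip_width: 91.9
finger_force: 0.0
[599.31573053 165.28531564 233.74035268] [-3.14069855e+00 -1.06133668e-04  1.63699624e+00] [1.45807115e-01 5.19156674e-01 1.22308563e+00 1.79504510e-04
 1.40023318e+00 7.95766027e-02]
62.30283810138314 253.3538317857508 193.41646750992052 [[ 1.00232573e-03  9.52482663e-01  3.04591156e-01  8.26532174e+01]
 [ 9.99999492e-01 -9.85812993e-04 -2.08001550e-04  1.65453690e-01]
 [ 1.02152048e-04  3.04591209e-01 -9.52483168e-01 -1.58064459e+02]
 [ 0.00000000e+00  0.00000000e+00  0.00000000e+00  1.00000000e+00]]
```

View pics/w1.png

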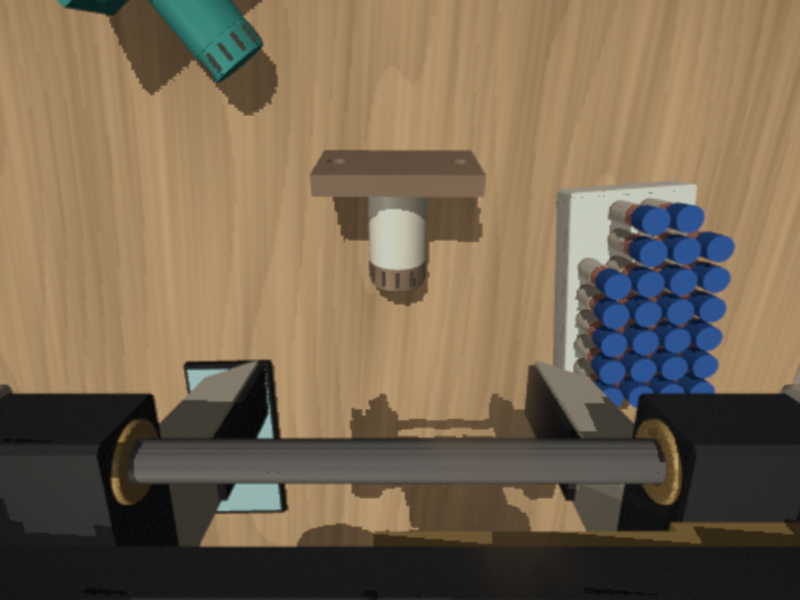

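The wrist view shows the head (plate edge corners at (312,175), (485,175), (312,195), (485,195), cap end at (370..427,285)), with the rack's left edge at x≈557, the phone lower left and the turquoise look-alike upper left. I'll refine the fit.

Run:
```python
from h import *
c=dict(np.load('w1.npz'));s=vision.capture('scene');d=vision.capture('side')
T=np.eye(4);T[:3,:3]=R.from_euler('xyz',c['rot']).as_matrix();T[:3,3]=c['pos'];T=T@c['T_tool_cam']
def Th(v):
    x,y,a=v[:3]; dd=np.array([np.cos(a),np.sin(a),0]);u=np.array([0,0,1.]);t=np.radians(11)
    z=np.cos(t)*dd-np.sin(t)*u; yy=np.sin(t)*dd+np.cos(t)*u
    return Tp([x,y,36*np.cos(t)+14*np.sin(t)],np.c_[np.cross(yy,z),yy,z])
P=[[-55,36,0],[55,36,0],[-55,36,14],[55,36,14],[42,0,0],[-42,0,0]]
q=px([[312,175],[485,175],[312,195],[485,195],[461,161],[337,161]],0,0,s=1.5625)
r=least_squares(lambda v:(proj(Th(v)(P),c,T)-q).ravel(),[594,237,-1.5]);print(r.x,r.fun.reshape(-1,2).round(1).tolist())
print('col point z=85,y=0,x=+-21', ((proj(Th(r.x)([[21,0,85],[-21,0,85]]),c,T)+.5)*1.5625).round())
f=192/np.tan(np.radians(c['vfov']/2))
for n,u,v,z in(('rackTL',557,192,0),('rackTLtop',572,195,20),('rackTR',697,185,20),('rackL',555,370,0),('tube',577,360,80)):
    u,v=u/1.5625,v/1.5625
    w=T[:3,:3]@[(u-c['cx'])/f,-(v-c['cy'])/f,-1];o=T[:3,3];print(n,(o+w*(z-o[2])/w[2]).round())
```

```text
[596.18578754 236.79335992  -1.50400091] [[-1.1, -0.6], [1.4, -0.5], [0.1, 0.7], [0.1, 0.8], [-0.8, -0.1], [0.2, -0.1]]
col point z=85,y=0,x=+-21 [[426. 274.]
 [371. 274.]]
rackTL [721. 220.   0.]
rackTLtop [725. 220.  20.]
rackTR [815. 234.  20.]
rackL [744.  71.   0.]
tube [727. 115.  80.]
```

```bash
python3 -m pendant '{"dp":[[-0.01,0.001,0.03],[-0.02,0.001,0.06],[-0.03,0.001,0.09],[-0.038,0.001,0.117],[-0.038,0.001,0.117],[-0.038,0.001,0.117]],"rotation":[[0,0.13,0],[0,0.26,0],[0,0.39,0],[0,0.5236,0],[0,0.5236,0],[0,0.5236,0]]}'
python3 - <<'E'
from h import *
o=get_obs();print(o['tool_pos'],o['tcp_rot'],o['joint_positions'])
W=R.from_euler('xyz',o['tcp_rot']);G=R.from_euler('xyz',[np.pi,0,1.637])*R.from_rotvec([0,.5236,0])
print('dp',W.inv().apply(np.array([599.2,187,12])-o['tool_pos']),'rot',(W.inv()*G).as_rotvec())
E
```

```text
time: 3.1
tool_pos: [601.8, 125.7, 119.6]
tcp_rot: [3.14, -0.522, 1.635]
contact_force: [-0.6, -0.1, 1.1]
grip_width: 91.9
finger_force: 0.0
[601.8327805  125.68471335 119.56709118] [ 3.13989096 -0.52152415  1.63477171] [-0.17819935  0.6437075   1.45845147  0.54018786  1.22625128 -0.47648956]
dp [ -0.38889905   1.08186591 123.83801249] rot [ 0.00281384  0.00207749 -0.00192915]
```

```bash
python3 -m pendant '{"dp":[[0,0.001,0.05],[0,0.001,0.095],[0,0.001,0.115],[0,0.001,0.124],[0,0.001,0.124]],"rotation":[[0,0,0],[0,0,0],[0,0,0],[0,0,0],[0,0,0]]}' && python3 -m pendant '{"dp":[[0,0,0],[0,0,0],[0,0,0],[0,0,0],[0,0,0],[0,0,0],[0,0,0],[0,0,0]],"rotation":[[0,0,0],[0,0,0],[0,0,0],[0,0,0],[0,0,0],[0,0,0],[0,0,0],[0,0,0]]}' 0.03
```

```text
time: 3.72
tool_pos: [599.0, 188.7, 11.8]
tcp_rot: [3.14, -0.523, 1.637]
contact_force: [0.2, 0.7, 0.1]
grip_width: 91.8
finger_force: 0.0
time: 4.72
tool_pos: [598.3, 188.6, 10.8]
tcp_rot: [3.141, -0.523, 1.636]
contact_force: [-0.4, -0.9, 0.4]
grip_width: 41.6
finger_force: 30.0
```

```bash
python3 -m pendant '{"dp":[[0.02,0,-0.034],[0.04,0,-0.069],[0.05,0,-0.087],[0.05,-0.01,-0.087],[0.05,-0.02,-0.087],[0.05,-0.03,-0.087],[0.05,-0.04,-0.087],[0.05,-0.04,-0.087]],"rotation":[[0,0,0],[0,0,0],[0,0,0],[0,-0.15,0],[0,-0.3,0],[0,-0.45,0],[0,-0.6,0],[0,-0.6,0]]}' && python3 -m pendant '{"dp":[[0,0,0],[0,0,0],[0,0,0],[0,0,0],[0,0,0],[0,0,0]],"rotation":[[0,-0.15,0],[0,-0.3,0],[0,-0.45,0],[0,-0.61,0],[0,-0.61,0],[0,-0.61,0]]}'
python3 - <<'E'
from h import *
import cv2
o=get_obs();print(o['tool_pos'],o['tcp_rot'],o['joint_positions'],o['contact_force'],o['moment'])
a=[cv2.resize(vision.capture(n)['pixels'][:,:,::-1][y:y+200,x:x+133],(400,600),interpolation=cv2.INTER_CUBIC) for n,x,y in(('scene',250,130),('side',150,110))]
cv2.imwrite('pics/t1.png',np.hstack(a))
E
```

```text
time: 5.72
tool_pos: [556.7, 188.1, 110.1]
tcp_rot: [-3.139, 0.076, 1.641]
contact_force: [-0.7, 0.6, -4.5]
grip_width: 41.3
finger_force: 30.0
time: 6.48
tool_pos: [558.5, 185.0, 110.5]
tcp_rot: [-3.139, 0.683, 1.636]
contact_force: [-0.4, 0.1, -3.4]
grip_width: 41.3
finger_force: 30.0
[558.52804562 185.02158433 110.54630336] [-3.13934357  0.68277117  1.63593762] [ 0.49986528  0.77858242  1.30238386 -0.6155752   1.42509709  0.64300081] [-0.37241864  0.11942891 -3.36328717] [ 0.64540836 -0.02727251 -0.0044294 ]
```

View pics/t1.png

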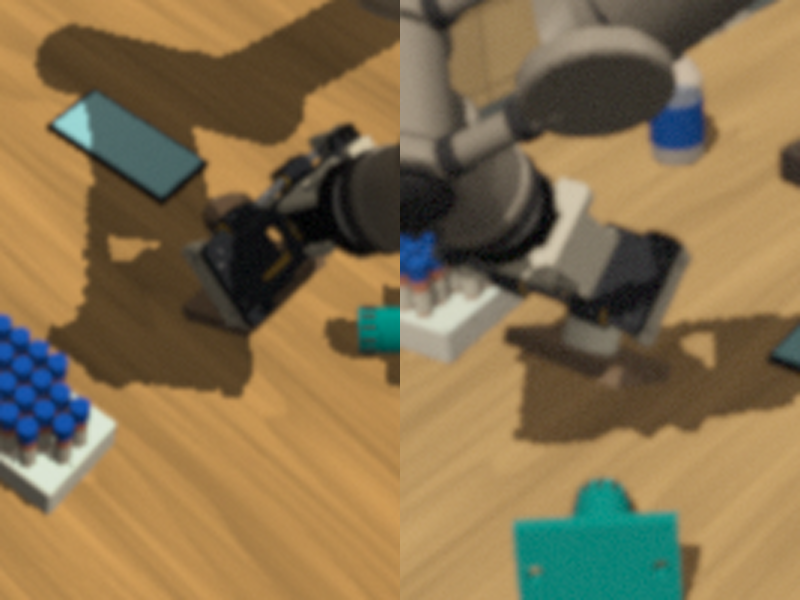

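The head is held with its plate nearly level and clear of everything. I'll turn the remaining 10° and lower it.

```bash
python3 -m pendant '{"dp":[[0.012,0,0.015],[0.024,0,0.03],[0.033,0,0.04],[0.036,0,0.044],[0.036,0,0.044],[0.036,0,0.044]],"rotation":[[0,-0.05,0],[0,-0.1,0],[0,-0.15,0],[0,-0.17,0],[0,-0.17,0],[0,-0.17,0]]}'; python3 -m pendant '{"dp":[[0.001,0,0.001],[0.0015,0,0.0013],[0.0015,0,0.0013]],"rotation":[[0,0,0],[0,0,0],[0,0,0]]}'
```

```text
time: 7.32
tool_pos: [558.7, 185.4, 55.4]
tcp_rot: [3.14, 0.855, 1.633]
contact_force: [-2.4, 0.8, 0.8]
grip_width: 41.1
finger_force: 30.0
time: 7.7
tool_pos: [558.7, 185.6, 55.2]
tcp_rot: [3.138, 0.857, 1.632]
contact_force: [-4.9, 2.7, 11.2]
grip_width: 41.6
finger_force: 30.0
```

```bash
python3 -m pendant '{"dp":[[0,0,0],[0,0,0],[0,0,0],[0,0,0],[0,0,0],[0,0,0]],"rotation":[[0,0,0],[0,0,0],[0,0,0],[0,0,0],[0,0,0],[0,0,0]]}' 0.0918 && python3 -m pendant '{"dp":[[0,0,-0.04],[0,0,-0.09],[0,0,-0.14],[0,0,-0.16],[0,0,-0.16],[0,0,-0.16],[0,0,-0.16],[0,0,-0.16]],"rotation":[[0,0,0],[0,0,0],[0,0,0],[0,0.17,0],[0,0.34,0],[0,0.51,0],[0,0.68,0],[0,0.857,0]]}'
python3 - <<'E'
from h import *
o=get_obs();print(o['tool_pos'],o['tcp_rot'],o['joint_positions'])
W=R.from_euler('xyz',o['tcp_rot']);G=R.from_euler('xyz',[np.pi,0,1.637])
print('dp',W.inv().apply(np.array([558,170,230])-o['tool_pos']),'rot',(W.inv()*G).as_rotvec())
E
```

```text
time: 8.45
tool_pos: [558.4, 185.7, 52.2]
tcp_rot: [-3.142, 0.856, 1.636]
contact_force: [0.2, -0.2, -0.5]
grip_width: 91.0
finger_force: 0.0
time: 9.45
tool_pos: [550.7, 306.8, 158.2]
tcp_rot: [3.139, -0.006, 1.636]
contact_force: [0.4, -1.4, -1.3]
grip_width: 91.6
finger_force: 0.0
[550.72234249 306.75067544 158.16682444] [ 3.13927215 -0.00617143  1.63600611] [0.38409621 0.58764029 1.31591026 0.00543848 1.23390836 0.31710649]
dp [-136.48834454   -1.48032223  -72.68051385] rot [ 0.00232356 -0.00617028 -0.00100105]
```

```bash
python3 -m pendant '{"dp":[[0,0,-0.04],[-0.04,0,-0.073],[-0.09,-0.001,-0.073],[-0.136,-0.0015,-0.073],[-0.136,-0.0015,-0.073],[-0.136,-0.0015,-0.073]],"rotation":[[0,0,0],[0,-0.006,0],[0,-0.006,0],[0,-0.006,0],[0,-0.006,0],[0,-0.006,0]]}'
python3 - <<'E'
from h import *
import cv2
o=get_obs();c=vision.capture('wrist');np.savez('w2.npz',pos=o['tool_pos'],rot=o['tcp_rot'],**c)
cv2.imwrite('pics/w2.png',cv2.resize(c['pixels'][:,:,::-1],(800,600),interpolation=cv2.INTER_CUBIC))
E
```

```text
time: 10.2
tool_pos: [557.8, 170.9, 230.2]
tcp_rot: [3.142, 0.005, 1.635]
contact_force: [-0.2, -0.2, -0.1]
grip_width: 91.6
finger_force: 0.0
```

View pics/w2.png

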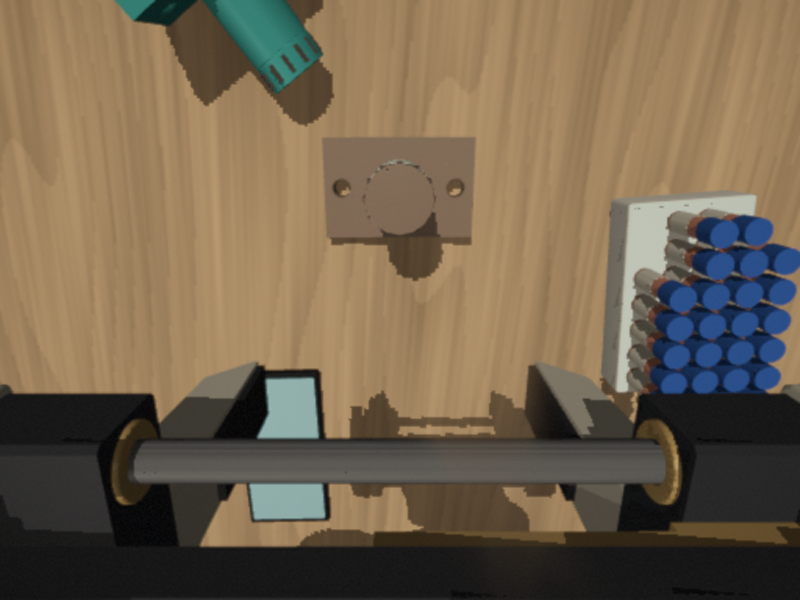

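The head stands upright: plate corners (323,138), (475,138), (472,238), (327,238), holes (342,187), (456,187), cap centre (399,198). Now I'll compute its pose and the grasp.

Run:
```python
from h import *
c=dict(np.load('w2.npz'))
T=np.eye(4);T[:3,:3]=R.from_euler('xyz',c['rot']).as_matrix();T[:3,3]=c['pos'];T=T@c['T_tool_cam']
P=[[-55,36,14],[55,36,14],[55,-36,14],[-55,-36,14],[42,0,14],[-42,0,14],[0,0,90]]
q=px([[323,138],[475,138],[472,238],[327,238],[456,187],[342,187],[399,198]],0,0,s=1.5625)
F=lambda v:Tp([v[0],v[1],0],R.from_euler('z',v[2]).as_matrix())
r=least_squares(lambda v:(proj(F(v)(P),c,T)-q).ravel(),[558,200,0.07]);print(r.x,r.fun.reshape(-1,2).round(1).tolist())
o=get_obs();W=R.from_euler('xyz',o['tcp_rot']);G=R.from_euler('xyz',[np.pi,0,r.x[2]+np.pi/2])
print('dp',W.inv().apply(np.array([r.x[0],r.x[1],43])-o['tool_pos']),'rot',(W.inv()*G).as_rotvec())
```

```text
[5.56878400e+02 2.21273582e+02 6.73496634e-02] [[-0.6, -0.7], [0.6, -0.9], [-0.4, -0.9], [-0.3, -0.7], [0.0, 0.8], [0.0, 0.9], [0.5, 1.2]]
dp [ 50.76670689   2.39056185 186.79548299] rot [-2.15131228e-05  5.11292014e-03 -1.71917668e-03]
```

```bash
python3 -m pendant '{"dp":[[0.051,0.002,0.02],[0.051,0.0024,0.06],[0.051,0.0024,0.11],[0.051,0.0024,0.15],[0.051,0.0024,0.175],[0.051,0.0024,0.187],[0.051,0.0024,0.187]],"rotation":[[0,0.005,0],[0,0.005,0],[0,0.005,0],[0,0.005,0],[0,0.005,0],[0,0.005,0],[0,0.005,0]]}' && python3 -m pendant '{"dp":[[0,0,0],[0,0,0],[0,0,0],[0,0,0],[0,0,0],[0,0,0],[0,0,0],[0,0,0]],"rotation":[[0,0,0],[0,0,0],[0,0,0],[0,0,0],[0,0,0],[0,0,0],[0,0,0],[0,0,0]]}' 0.03 && python3 -m pendant '{"dp":[[0,0,-0.03],[0,0,-0.08],[0,0,-0.12],[0,0,-0.12]],"rotation":[[0,0,0],[0,0,0],[0,0,0],[0,0,0]]}'
python3 - <<'E'
from h import *
o=get_obs();print(o['tool_pos'],o['tcp_rot'],o['contact_force'],o['moment'])
W=R.from_euler('xyz',o['tcp_rot']);G=R.from_euler('xyz',[np.pi,0,2.984-np.pi/2])
for p in ([585,0,165],[600.2,-233.2,140]):print('dp',W.inv().apply(np.array(p)-o['tool_pos']),'rot',(W.inv()*G).as_rotvec())
E
```

```text
time: 11.12
tool_pos: [556.7, 221.3, 42.3]
tcp_rot: [-3.141, 0.001, 1.637]
contact_force: [-0.1, 0.2, 0.4]
grip_width: 91.8
finger_force: 0.0
time: 12.12
tool_pos: [556.9, 220.5, 42.8]
tcp_rot: [-3.141, 0.001, 1.636]
contact_force: [-1.3, -1.1, 1.6]
grip_width: 41.6
finger_force: 30.0
time: 12.62
tool_pos: [558.7, 221.1, 165.6]
tcp_rot: [3.135, -0.001, 1.636]
contact_force: [0.0, 0.2, -3.6]
grip_width: 41.3
finger_force: 30.0
[558.71647888 221.1315957  165.59267889] [ 3.13518601e+00 -7.01243641e-04  1.63589094e+00] [ 0.01711005  0.15958821 -3.5943211 ] [-0.0053524  -0.11979878 -0.03135189]
dp [-222.37332829   11.84050093    0.51260899] rot [ 0.00630207 -0.00141168  0.22268425]
dp [-456.08564568   11.6798472    25.34820628] rot [ 0.00630207 -0.00141168  0.22268425]
```

```bash
python3 -m pendant '{"dp":[[-0.03,0.002,0],[-0.08,0.004,0],[-0.14,0.006,0],[-0.2,0.008,0],[-0.26,0.01,0],[-0.32,0.011,0],[-0.38,0.0115,0],[-0.42,0.0115,0]],"rotation":[[0.006,0,0.02],[0.006,0,0.05],[0.006,0,0.08],[0.006,0,0.12],[0.006,0,0.15],[0.006,0,0.18],[0.006,0,0.21],[0.006,0,0.223]]}'
python3 - <<'E'
from h import *
o=get_obs();print(o['tool_pos'],o['tcp_rot'])
W=R.from_euler('xyz',o['tcp_rot']);G=R.from_euler('xyz',[np.pi,0,2.984-np.pi/2])
print('dp',W.inv().apply(np.array([588,-328,165])-o['tool_pos']),'rot',(W.inv()*G).as_rotvec())
E
```

```text
time: 13.62
tool_pos: [594.6, -200.3, 160.0]
tcp_rot: [-3.132, 0.0, 1.41]
contact_force: [0.2, 0.6, -3.6]
grip_width: 41.6
finger_force: 30.0
[ 594.57433794 -200.27447556  160.01026047] [-3.13198477e+00  4.22271871e-04  1.41027552e+00]
dp [-127.13639508   13.87678249   -5.06961225] rot [-0.00960849  0.0004082  -0.00293016]
```

```bash
python3 -m pendant '{"dp":[[-0.04,0.005,-0.005],[-0.09,0.01,-0.005],[-0.127,0.014,-0.005],[-0.127,0.014,-0.005],[-0.127,0.014,-0.005]],"rotation":[[-0.005,0,0],[-0.008,0,0],[-0.0095,0,-0.003],[-0.0095,0,-0.003],[-0.0095,0,-0.003]]}'
python3 - <<'E'
from h import *
import cv2
o=get_obs();c=vision.capture('wrist');np.savez('w3.npz',pos=o['tool_pos'],rot=o['tcp_rot'],**c)
cv2.imwrite('pics/w3.png',cv2.resize(c['pixels'][:,:,::-1],(800,600),interpolation=cv2.INTER_CUBIC))
E
```

```text
time: 14.25
tool_pos: [588.9, -324.5, 165.7]
tcp_rot: [3.141, -0.001, 1.416]
contact_force: [0.7, -0.2, -3.2]
grip_width: 41.7
finger_force: 30.0
```

View pics/w3.png

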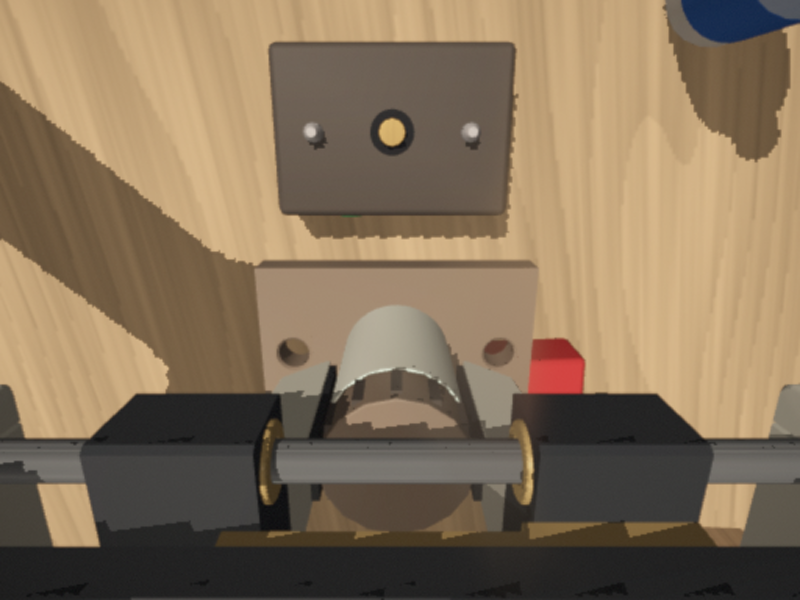

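The wrist view shows the base (corners (271,44), (515,44), (507,213), (282,213); dowels (313,132), (471,132); contact (392,131)) and the held head (plate edge (256,268)–(537,268), holes (293,352), (498,352)) together. I'll fit both in the tool frame.

Run:
```python
from h import *
c=dict(np.load('w3.npz'));Rw=R.from_euler('xyz',c['rot']).as_matrix()
T=np.eye(4);T[:3,:3]=Rw;T[:3,3]=c['pos'];T=T@c['T_tool_cam']
F=lambda v,z:Tp([v[0],v[1],z],R.from_euler('z',v[2]).as_matrix())
P=[[-65,45,40],[65,45,40],[65,-45,40],[-65,-45,40],[0,0,46],[-42,0,50],[42,0,50]]
q=px([[271,44],[515,44],[507,213],[282,213],[392,131],[314,132],[471,132]],0,0,s=1.5625)
b=least_squares(lambda v:(proj(F(v,v[3]-0)(P),c,T)-q).ravel(),[600,-233,-.158,0]);print('base',b.x,b.fun.reshape(-1,2).round(1).tolist())
b3=least_squares(lambda v:(proj(F(v,0)(P),c,T)-q).ravel(),[600,-233,-.158]).x;print(b3)
H=[[-55,36,14],[55,36,14],[42,0,14],[-42,0,14],[-55,36,0],[55,36,0]]
q2=px([[256,268],[537,268],[498,352],[293,352],[258,261],[534,261]],0,0,s=1.5625)
for zf in (None,c['pos'][2]-43):
  h=least_squares(lambda v:(proj(F(v,v[3] if zf is None else zf)(H),c,T)-q2).ravel(),[589,-324,-.158,122]);print('head',h.x,h.fun.reshape(-1,2).round(1).tolist())
  d=np.r_[b3[:2]-h.x[:2],0];print('tool dp',Rw.T@d,'dyaw',b3[2]-h.x[2])
```

```text
base [ 6.01248170e+02 -2.36475730e+02 -1.52310880e-01 -9.01074528e+00] [[-0.4, -0.6], [0.2, -0.9], [-1.7, 0.2], [0.3, 0.5], [0.7, 0.8], [0.7, 0.1], [-0.0, -0.1]]
[ 6.01226693e+02 -2.36921282e+02 -1.52288796e-01]
head [ 5.89321257e+02 -3.23234162e+02 -1.55266154e-01  1.23709301e+02] [[-1.8, -0.3], [1.2, -0.2], [0.7, 1.2], [-0.1, 1.1], [2.9, -1.0], [-2.8, -0.8]]
tool dp [87.11558353 -1.58739968  0.0889655 ] dyaw 0.0029773573306515477
head [ 5.89279281e+02 -3.23504334e+02 -1.55265594e-01  1.22000000e+02] [[-1.3, -0.3], [0.7, -0.1], [0.4, 1.0], [0.2, 0.9], [3.3, -0.9], [-3.3, -0.8]]
tool dp [87.38899666 -1.58771441  0.08924636] dyaw 0.002976797626804223
```

Base scale hints at lens distortion near the image's edge. I'll move closer so the dowels sit near the centre and re-measure.

```bash
python3 -m pendant '{"dp":[[0.025,-0.0015,0],[0.05,-0.0015,0],[0.05,-0.0015,0],[0.05,-0.0015,0]],"rotation":[[0,0,-0.003],[0,0,-0.003],[0,0,-0.003],[0,0,-0.003]]}'
python3 - <<'E'
from h import *
import cv2
o=get_obs();c=vision.capture('wrist');np.savez('w4.npz',pos=o['tool_pos'],rot=o['tcp_rot'],**c)
cv2.imwrite('pics/w4.png',cv2.resize(c['pixels'][:260,140:360,::-1],(660,780)[::1] if 0 else (506,598),interpolation=cv2.INTER_CUBIC))
E
```

```text
time: 14.8
tool_pos: [596.3, -274.6, 168.3]
tcp_rot: [3.138, 0.002, 1.421]
contact_force: [-0.5, 0.4, -3.2]
grip_width: 41.8
finger_force: 30.0
```

View pics/w4.png

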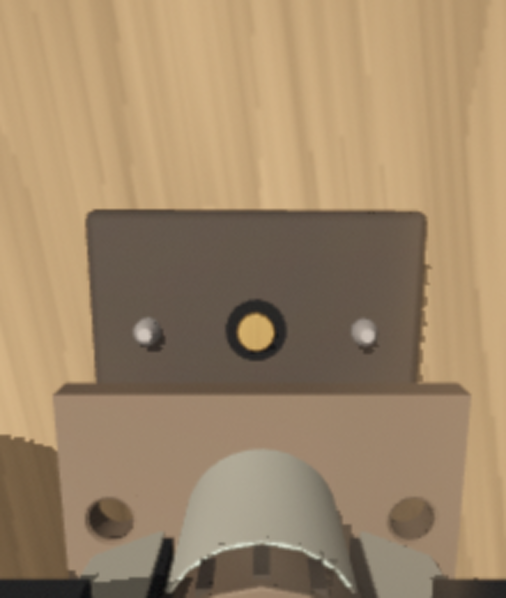

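The crop (×2.3, offset 140,0) shows dowels (148,332), (364,332), contact (256,331), base far corners (89,211), (426,211), head edge (56,394)–(468,394) and holes (110,518), (412,518). Next I fit both images jointly with one distortion term.

Run:
```python
from h import *
C=[dict(np.load(f)) for f in('w3.npz','w4.npz')]
def cam(c):
    T=np.eye(4);T[:3,:3]=R.from_euler('xyz',c['rot']).as_matrix();T[:3,3]=c['pos'];return T,T@c['T_tool_cam']
B=np.array([[-65,45,40],[65,45,40],[65,-45,40],[-65,-45,40],[0,0,46],[-42,0,50.5],[42,0,50.5]],float)
H=np.array([[-55,36,14],[55,36,14],[42,0,14],[-42,0,14]],float)
qB=[px([[271,44],[515,44],[507,213],[282,213],[392,131],[314,132],[471,132]],0,0,s=1.5625),px([[89,211],[426,211],[256,331],[147,332],[364,332]],140,0,s=2.3)]
qH=[px([[256,268],[537,268],[498,352],[293,352]],0,0,s=1.5625),px([[56,394],[468,394],[412,518],[110,518]],140,0,s=2.3)]
iB=[[0,1,2,3,4,5,6],[0,1,4,5,6]]
def pd(P,c,T,k):
    f=192/np.tan(np.radians(c['vfov']/2));cc=np.array([c['cx'],c['cy']]);n=(proj(P,c,T)-cc)/f
    return cc+f*n*(1+k*(n**2).sum(1,keepdims=True))
def res(v,usek=True):
    out=[]
    for i,c in enumerate(C):
        Tt,Tc=cam(c);k=v[7] if usek else 0
        Pb=Tp([v[0],v[1],0],R.from_euler('z',v[2]).as_matrix())(B[iB[i]])
        # head in tool frame: x->tool y, y->tool x, z->-tool z
        h=H@R.from_euler('z',v[5]).as_matrix().T
        Pt=np.c_[h[:,1]+v[3],h[:,0]+v[4],-h[:,2]+v[6]]
        out+=[pd(Pb,c,Tc,k)-qB[i],pd(Pt@Tt[:3,:3].T+Tt[:3,3],c,Tc,k)-qH[i]]
    return np.vstack(out).ravel()
for uk in(True,False):
    r=least_squares(lambda v:res(v,uk),[600,-233,-.155,0,0,0,43,0],loss='soft_l1');print(uk,r.x.round(4),r.cost);print(res(r.x,uk).reshape(-1,2).round(1).tolist())
    Tt,_=cam(C[1]);b=r.x
    bt=Tt[:3,:3].T@(np.array([b[0],b[1],40])-Tt[:3,3]);xt=Tt[:3,:3].T@[np.cos(b[2]),np.sin(b[2]),0]
    print('dp',bt-[b[3],b[4],b[6]],'base x yaw in tool (y->x)',np.arctan2(xt[0],xt[1]),'head',b[5])
```

```text
True [ 6.012754e+02 -2.352735e+02 -1.517000e-01  1.068100e+00  2.459000e-01
 -1.000000e-04  4.375960e+01 -9.230000e-02] 7.577940604601358
[[-0.7, 1.2], [0.1, 0.7], [-0.1, 0.6], [-1.5, 1.0], [0.5, 0.2], [-0.6, -0.1], [0.9, -0.5], [-0.2, -0.5], [-0.2, -0.3], [-0.0, 0.2], [0.8, 0.1], [-1.7, -0.9], [1.3, -0.5], [0.4, -0.7], [-0.4, -0.3], [1.6, -0.1], [-0.6, -0.2], [0.1, 0.0], [-0.4, 0.4], [0.6, 0.3]]
dp [38.78871001 -1.71904354 84.51524618] base x yaw in tool (y->x) -0.0014157305435665967 head -7.642505180262289e-05
False [ 6.009279e+02 -2.365192e+02 -1.495000e-01  6.197000e-01  2.564000e-01
  0.000000e+00  4.507700e+01  0.000000e+00] 20.77953835121894
[[-3.6, -2.4], [2.2, -3.2], [0.2, 1.5], [-2.1, 2.2], [0.3, 0.6], [-1.4, 0.1], [1.3, -0.4], [-0.2, -0.5], [-0.1, -0.3], [-0.2, 0.2], [1.0, 0.1], [-3.1, -0.7], [2.0, -0.7], [0.3, 0.7], [-0.7, 1.1], [1.6, 1.0], [-0.6, -0.1], [0.2, 0.0], [-0.5, 0.4], [0.8, 0.3]]
dp [37.9534221  -1.88655332 83.19931033] base x yaw in tool (y->x) 0.00074765388308517 head 2.0458817457038166e-05
```

```bash
python3 -m pendant '{"dp":[[0.02,-0.001,0],[0.0388,-0.0017,0.02],[0.0388,-0.0017,0.05],[0.0388,-0.0017,0.064],[0.0388,-0.0017,0.064],[0.0388,-0.0017,0.064]],"rotation":[[0,0,0],[0,0,0],[0,0,0],[0,0,0],[0,0,0],[0,0,0]]}'
python3 - <<'E'
from h import *
import cv2
P=[get_obs()['tool_pos']];
for i in range(4):
    c=vision.capture('wrist');P.append(get_obs()['tool_pos'])
print(np.array(P).round(1).tolist())
a=[]
for n,x,y in(('scene',160,90),('side',240,100)):
    a.append(cv2.resize(vision.capture(n)['pixels'][y:y+100,x:x+100,::-1],(400,400),interpolation=cv2.INTER_CUBIC))
cv2.imwrite('pics/i1.png',np.hstack(a))
E
```

```text
time: 15.6
tool_pos: [600.9, -237.7, 105.1]
tcp_rot: [3.136, 0.002, 1.418]
contact_force: [0.4, -0.3, -2.8]
grip_width: 41.4
finger_force: 30.0
[[600.9, -237.7, 105.1], [601.0, -237.7, 105.3], [600.9, -237.7, 105.2], [600.8, -237.7, 105.1], [600.7, -237.6, 104.9]]
```

View pics/i1.png

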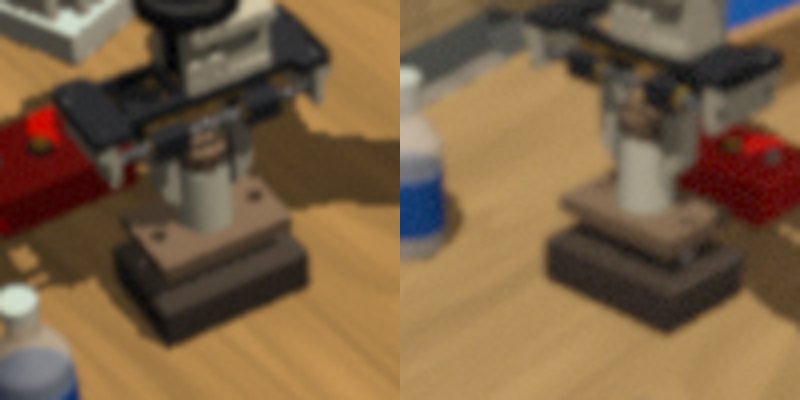

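The head hovers aligned over the base in both views. I'll nudge 1.2 mm and lower onto the dowel tips.

```bash
python3 -m pendant '{"dp":[[0.0012,0,0.003],[0.0012,0,0.006],[0.0012,0,0.009],[0.0012,0,0.011],[0.0012,0,0.013],[0.0012,0,0.013]],"rotation":[[0,0,0],[0,0,0],[0,0,0],[0,0,0],[0,0,0],[0,0,0]]}'; python3 -c "
from h import *
o=get_obs();print(o['tool_pos'],o['tcp_rot'],o['contact_force'],o['moment'])"
```

```text
time: 16.65
tool_pos: [600.5, -236.0, 90.7]
tcp_rot: [3.138, 0.001, 1.419]
contact_force: [0.1, 0.5, -3.3]
grip_width: 41.4
finger_force: 30.0
[ 600.45946215 -236.04127683   90.73900311] [3.13822209e+00 1.08070612e-03 1.41881238e+00] [ 0.12186618  0.46836921 -3.30519831] [-0.05865898 -0.05879104 -0.02567503]
```

No force at 5 mm past the tips, so the dowels are entering. I'll continue.

```bash
python3 -m pendant '{"dp":[[0,0,0.001],[0,0,0.002],[0,0,0.003],[0,0,0.004],[0,0,0.004]],"rotation":[[0,0,0],[0,0,0],[0,0,0],[0,0,0],[0,0,0]]}'; python3 -m pendant '{"dp":[[0,0,0.001],[0,0,0.002],[0,0,0.003],[0,0,0.003]],"rotation":[[0,0,0],[0,0,0],[0,0,0],[0,0,0]]}'; python3 -c "
from h import *
o=get_obs();print(o['tool_pos'],o['tcp_rot'],o['contact_force'],o['moment'])"
```

```text
time: 17.27
tool_pos: [600.6, -236.2, 87.5]
tcp_rot: [3.137, 0.001, 1.419]
contact_force: [-2.3, 1.5, 4.1]
grip_width: 41.9
finger_force: 30.0
time: 17.77
tool_pos: [600.7, -236.2, 84.3]
tcp_rot: [3.137, 0.001, 1.419]
contact_force: [-2.4, 0.9, 4.8]
grip_width: 41.9
finger_force: 30.0
[ 600.66197195 -236.191294     84.27416184] [3.13747305e+00 1.41276911e-03 1.41878447e+00] [-2.37942666  0.92038687  4.77266129] [ 0.13008951  0.5128196  -0.07355512]
```

```bash
python3 -m pendant '{"dp":[[0,0,0.0005],[0,0,0.001],[0,0,0.0015],[0,0,0.0015]],"rotation":[[0,0,0],[0,0,0],[0,0,0],[0,0,0]]}'; python3 -m pendant '{"dp":[[0,0,0.0005],[0,0,0.001],[0,0,0.001]],"rotation":[[0,0,0],[0,0,0],[0,0,0]]}'
```

```text
time: 18.27
tool_pos: [600.7, -236.2, 83.0]
tcp_rot: [3.137, 0.001, 1.419]
contact_force: [-2.3, 0.9, 7.6]
grip_width: 41.7
finger_force: 30.0
time: 18.65
tool_pos: [600.7, -236.3, 82.9]
tcp_rot: [3.137, 0.002, 1.419]
contact_force: [-4.2, 1.8, 12.9]
grip_width: 41.8
finger_force: 30.0
```

```bash
python3 -m pendant '{"dp":[[0,0,0.0005],[0,0,0.001],[0,0,0.001],[0,0,0.001]],"rotation":[[0,0,0],[0,0,0],[0,0,0],[0,0,0]]}'
python3 - <<'E'
from h import *
import cv2
o=get_obs();print(o['tool_pos'],o['contact_force'],o['moment'])
a=[]
for n,x,y in(('scene',175,115),('side',262,125)):
    a.append(cv2.resize(vision.capture(n)['pixels'][y:y+66,x:x+66,::-1],(400,400),interpolation=cv2.INTER_CUBIC))
cv2.imwrite('pics/i2.png',np.hstack(a))
E
```

```text
time: 19.15
tool_pos: [600.8, -236.3, 82.8]
tcp_rot: [3.136, 0.002, 1.419]
contact_force: [-6.0, 2.6, 17.4]
grip_width: 42.0
finger_force: 30.0
[ 600.80059256 -236.26562423   82.84067455] [-5.9793197   2.58504765 17.43823827] [ 0.50481573  1.59362358 -0.0522659 ]
```

View pics/i2.png

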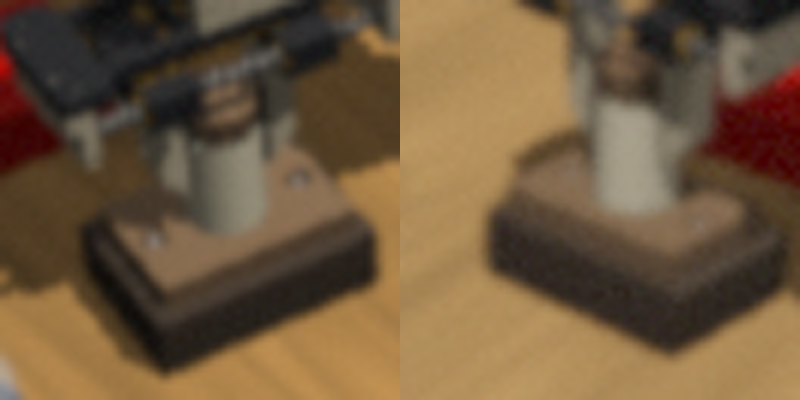

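Both dowels show in the holes and the plate sits flush. TCP z is 82.8, which matches the 42.8 grip height plus the 40 mm base, and the hold is stiff at 17 N. I'm handing it in.

```bash
python3 -c "
from plant import workorder
print(workorder.close_job())"
```

```text
the job is handed in; nothing more can be done
None
```

I stood the head upright on the desk, fitted it onto the base's two dowels and handed the job in at about 19 s, still gripped and pressed closed at about 17 N; the rack, sanitiser and phone were never touched.

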